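# Shut off the oven gas in the baking-room service box

## Robot

A 7-joint arm with a two-finger parallel gripper is mounted at the origin on the work surface. World frame = base frame: x ahead of the robot, y to its left, z up, the work surface at z = 0. Lengths are in mm, angles in rad, forces in N, time in s.
With the tool pointing down it reaches from about 400 to 900 mm from the base axis. Payload 5.6 kg.
Tool frame: the origin (TCP) lies midway between the tips of the shut fingers; the grasp point (between the pads) lies 19 mm behind it; z points along the fingers, y is the line along which they close (so a half turn about z gives the same grasp; the last joint's range is limited). The gripper opens to 92 mm and grips with 3 to 60 N. Pads are 20 mm wide; open, the fingers measure 128 mm over their backs; the gripper's body (75 mm by 189 mm) begins 69 mm behind the grasp point.
Start: joints at [1.086, 0.468, -0.012, 1.603, 0.006, 1.071, -0.056], TCP at [277.88, -587.615, 214.592] pointing down, gripper open.
Joint ranges: [-2.53, 2.53], [-0.31, 2.02], [-1.57, 1.55], [0.28, 2.44], [-1.29, 4.43], [0.15, 1.84], [-2.92, 2.92]. Speed limits (rad/s): [2.57, 2.57, 3.14, 3.14, 3.14, 3.14, 3.14].

## Interface

Orientations are given as a rotation vector (axis times angle).
In Python, from cell import robot, grip, kin, viewer gives the robot as it stands. Calls block until the motion is done:
- robot.movep(position, orientation): joint-space move of the TCP to a pose.
- robot.servo_line(position, feed=150, rotation=None): straight line of the TCP; rotation=None keeps the orientation; feed is the mean speed in mm/s.
- robot.goto_joints(angles): joint-space move.
- grip(opening, newtons=None): opening from 0.0 (shut) to 1.0 (fully open); newtons is the grip in N (None keeps the last); returns when the fingers have stopped.
- robot.hold(seconds).
- kin.ik(position, orientation): joint angles nearest the present ones, or None.
- robot.observe(): the state.
- viewer.read_camera(name): name is "scene" or "side" or "wrist"; returns the picture (400x640x3 uint8, red, green, blue); there is no depth.
- viewer.camera_info(name): a dict with "camera_matrix" (3x3 intrinsics, pixels), "R" (3x3) and "t" (3): a world point X has camera coordinates R X + t. Camera axes: x right, y down, z forward; pixel columns grow to the right and rows downward; lengths in mm; the calibration is good to about 2 mm. A picture is of the moment at which its call begins: read the wrist's pose just before it. camera_info takes no time and is no camera call; for the wrist camera it gives the pose at the moment of the call.
A pose or a line that the arm cannot do raises robot.IKError and nothing moves.
- robot.job_done(): hands the job in; it is judged then, once.
Trained networks look in the newest picture that a camera, given by its name, has taken for a name from the list of things; names that differ only in an ending like _2 or _b are one class to them, and where a whole thing is asked for, a point or a joint stands for the part that bears it (a point fixed in the world has none). Each returns a list of dicts, best first, with "confidence" (0 to 1); they miss things now and then, are a little off and sometimes report something else, mostly with a low value. They report only what shows in the picture. A call takes as long as a camera call. They do not tell look-alikes from the thing itself.
- viewer.silhouettes(name, camera): "mask" (400x640 bool, what is visible of it).
- viewer.pinpoint(name, camera): "at" ([x, y, z] in mm, in the coordinates of the camera as it stood for that picture, good to about 4 mm: a listed point, or the origin of a listed thing).
The state is a dict: "t": time; "joints": joint angles; "joint_velocities": joint speeds; "joint_torque": joint torques, N m; "tcp_pos": TCP position; "tcp_rot": TCP orientation; "contact_force": force on the tool from outside, world axes, zero at the start; "wrist_torque": the same for the moment, N m; "grip_width": opening from 0.0 (shut) to 1.0 (fully open); "grip_force": force on a finger pad.
Only numpy, scipy, OpenCV 4.12 (cv2) and the standard library are available. Lean on these libraries where they do the work, as an engineer would, in place of code of your own. Each camera call takes 0.05 s, during which the arm holds its last target. There are 200 camera calls.

## Task

Baking is over, so shut off the oven: with the fingertips, push the service box's cover along by its black upright lip until it is fully open against the dark stop, then push the red valve handle clockwise, all the way round to its shut stop, crosswise to its pipe. Do not lift the cover, and leave the blue valve handle and the gingerbread and kitchen things around the box as they are. Finish clear of everything.

Things in the scene. Friction and masses are not known exactly. Their poses are not given: they have to be found in the camera images.
- box: Grey service box fixed to the table, 182 (x) by 520 mm (y); origin under its centre at table height, cover slides along its y. Open-topped valve chamber inside x -75..75, y -250..-10 mm (walls up to z 68); closed parking half y 0..238 mm, z 64. Cover rides on the long walls (z 68) between guide rails (inner faces x +-85, tops z 80 mm).
- cover: Loose aluminium cover, 164 (x) by 252 (y) by 5 mm, 0.4 to 0.9 kg, origin at the centre of its underside. Starts over the valve chamber hiding both valves (origin at box y -130 to -110, z 68 mm); slides to box +y over the parking half. Origin at box y 112 mm when against the stop. Takes about 1 to 8 N to push and stays where left.
- cover_lip (a point): Centre of the cover's black upright lip, a plate 90 mm along x, 10 mm along y, 24 mm tall (z 73 to 97 mm above the table), in the middle of the cover, 17 mm above its underside. Push its -y side towards box +y.
- parking_stop (a point): Middle of the face of the dark end stop, box y 238 mm, z 68 mm; the stop spans the box and is 84 mm tall.
- red_pivot (a point): Point on the upright hinge axis of the red handle, level with its top (z 62 mm). Each valve sits in the chamber on a copper pipe along box x; the two pivots are at box x 20 mm and box y -190 and -90 mm; which valve is in which place varies.
- red_tip (a point): Free end of the red handle, at its top (z 62 mm), 60 mm from the pivot. The handle is a bar 14 mm wide, 18 mm tall (z 44 to 62 mm), with a white stripe on top; beneath it are 13 mm down to the pipe.
- red_handle (a joint): Angle of the red handle, rad: 0 = open, pointing along the pipe to box -x; grows clockwise seen from above; 1.571 = shut at its stop, pointing to box +y. Starts between 0 and 0.3. It moves against about 0.12 N m of friction (3 N at 42 mm) and stays where it is left.
- blue_tip (a point): Free end of the blue handle of the other valve, which is the same in shape and size and starts open by the same measure (0 to 0.3 rad). To be left alone.
- blue_pivot (a point): Point on the upright hinge axis of the blue handle, z 62 mm.
- round_gingerbread: Round iced gingerbread, 72 mm across, 10 mm thick, lying in front of the box; origin under its centre.
- star_gingerbread: Star-shaped iced gingerbread, 72 mm across, 10 mm thick, lying in front of the box; origin under its centre.
- sprinkle_jar: Jar with a red cap, 48 mm across, 85 mm tall, in front of the parking half; origin under its centre.
- green_cup: Green cup, 72 mm across, 85 mm tall, behind the parking half; origin under its centre.
- cookie_cutter: Round steel cookie cutter, 66 mm across, 22 mm tall, behind the box; origin under its centre.
- spatula: Spatula 240 mm long lying on the table to the robot's left.
- icing_bottle: White bottle with an orange cap, 52 mm across, 140 mm tall, standing to the robot's right; origin under its centre.
Things that resemble listed ones, but are neither listed nor needed, are in the scene too. Leave any turquoise look-alike of the spatula alone.

How it is judged (in metres and radians):
On the way, in this order (a step that is already met when the one before it is completed fails the run):
1. the cover is slid fully open, to the stop (y of cover in the frame of box above 0.098 m and z of cover in the frame of box below 0.078 m), for 0.2 s.
2. the red handle is pushed shut (value of joint red_handle above 1.45 rad), for 0.2 s.
At the end, for the whole second after the job is handed in: The cover lies flat, at rest, within 14 mm of its stop; the red handle is within 0.12 rad (7 degrees) of fully shut; the blue handle's tip is within 15 mm of where it was; every bystander is within 30 mm of its start and still standing or lying as it was (all of step 1 and angle between cover's own z axis and vertical below 0.08 rad and linear speed of cover below 0.02 m/s and value of joint red_handle above 1.45 rad and distance of blue_tip from where it was at the start of the episode below 0.015 m and distance of each of round_gingerbread, star_gingerbread, sprinkle_jar, green_cup, cookie_cutter, spatula, icing_bottle from where it was at the start of the episode below 0.03 m and angle between each of round_gingerbread, star_gingerbread, sprinkle_jar, green_cup, cookie_cutter, spatula, icing_bottle's own z axis and vertical below 0.3 rad); the robot touches nothing.
It fails at once if the cover is lifted or tilted off its rails (z of cover in the frame of box above 0.082 m or angle between cover's own z axis and vertical above 0.12 rad).
It fails at once if the blue handle is moved (distance of blue_tip from where it was at the start of the episode above 0.02 m).
It fails at once if a bystander is displaced, lifted or tipped ((distance of round_gingerbread from where it was at the start of the episode above 0.035 m or angle between round_gingerbread's own z axis and vertical above 0.35 rad) or (distance of star_gingerbread from where it was at the start of the episode above 0.035 m or angle between star_gingerbread's own z axis and vertical above 0.35 rad) or (distance of sprinkle_jar from where it was at the start of the episode above 0.035 m or angle between sprinkle_jar's own z axis and vertical above 0.35 rad) or (distance of green_cup from where it was at the start of the episode above 0.035 m or angle between green_cup's own z axis and vertical above 0.35 rad) or (distance of cookie_cutter from where it was at the start of the episode above 0.035 m or angle between cookie_cutter's own z axis and vertical above 0.35 rad) or (distance of spatula from where it was at the start of the episode above 0.035 m or angle between spatula's own z axis and vertical above 0.35 rad) or (distance of icing_bottle from where it was at the start of the episode above 0.035 m or angle between icing_bottle's own z axis and vertical above 0.35 rad)).
It also fails if it takes over 48 s, if anything falls off the work surface, if the arm or the gripper's body presses on something with over 40 N, if the wrist force passes 120 N, or if a joint passes its speed limit or range.

## Working session

There is one attempt and no reset: what is moved stays moved. The work goes in short steps, each a Python script; the robot and the scene stay as the last script left them, time stands still between calls to the robot, and variables do not carry over. Pictures are saved under pics/ and viewed, at most 10 in all, crops included, and the job is handed in when it is done.

```bash
mkdir -p pics; cat > h.py <<'E'
from cell import robot, grip, kin, viewer
import numpy as np, cv2
def pic(cam,fn): 
    im=viewer.read_camera(cam); cv2.imwrite('pics/'+fn,im[:,:,::-1]); return im
def pin(name,cam,n=2):
    i=viewer.camera_info(cam); R=np.array(i['R']);t=np.array(i['t'])
    return [(round(d['confidence'],2),np.round(R.T@(np.array(d['at'])-t),1)) for d in viewer.pinpoint(name,cam)[:n]]
E
python3 - <<'E'
from h import *
for c in ['scene','side']:
    pic(c,c+'0.png')
    for n in ['box','cover','cover_lip','parking_stop','sprinkle_jar','green_cup','icing_bottle','round_gingerbread','star_gingerbread','cookie_cutter','spatula']: print(c,n,pin(n,c))
s=robot.observe();print(s['t'],s['tcp_rot'])
E
```

```text
scene box [(0.86, array([560.3,   1.5,  -3.3])), (0.42, array([4.804e+02, 2.390e+02, 3.000e-01]))]
scene cover [(0.9, array([ 524.2, -119.7,   68. ]))]
scene cover_lip [(0.78, array([ 526.1, -118.8,   87. ]))]
scene parking_stop [(0.67, array([617.5, 232.7,  66.3]))]
scene sprinkle_jar [(0.8, array([480.6, 240. ,  -2.1]))]
scene green_cup [(0.56, array([751. ,  98.4,   3.8])), (0.32, array([ 526.2, -120.6,   68.6]))]
scene icing_bottle [(0.56, array([ 337.7, -415.2,   -0.5]))]
scene round_gingerbread [(0.67, array([403.9,  11.5,  -0.7])), (0.28, array([427. , 445.9,  -1.4]))]
scene star_gingerbread [(0.73, array([ 524.3, -120.7,   68.8])), (0.45, array([431.7, 139.8,   1.5]))]
scene cookie_cutter [(0.76, array([ 7.115e+02,  4.300e+00, -6.000e-01])), (0.64, array([616.6, 234.8,  67.4]))]
scene spatula [(0.95, array([220.6, 407.6,  -3.4]))]
side box [(0.57, array([ 339. , -419.7,   -0.5]))]
side cover [(0.85, array([ 528.1, -117.9,   68.9])), (0.73, array([715.5,   7.7,   2.4]))]
side cover_lip [(0.78, array([ 528.7, -117. ,   86.6]))]
side parking_stop [(0.88, array([618.1, 229.9,  69.8]))]
side sprinkle_jar [(0.8, array([481.4, 236.6,   0.9]))]
side green_cup [(0.92, array([747.4, 101.5,   2.6]))]
side icing_bottle [(0.86, array([ 340.7, -419.8,    1.6]))]
side round_gingerbread [(0.84, array([404.2,  11. ,   1.1]))]
side star_gingerbread [(0.53, array([439.3, 141.4,   2.2]))]
side cookie_cutter [(0.66, array([720.7,   9.5,   1.2]))]
side spatula [(0.8, array([430.1, 443.9,   0.6])), (0.6, array([218.3, 412.4,  -0. ]))]
1.2 [ 3.06519561e+00  6.88253084e-01 -3.61208504e-05]
```

```bash
python3 -c "
import cv2,numpy as np
a=[cv2.imread('pics/%s0.png'%c) for c in ('scene','side')]
cv2.imwrite('pics/both.png',cv2.resize(np.vstack(a),(480,600)))"
```

```text
(no output)
```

View pics/scene0.png

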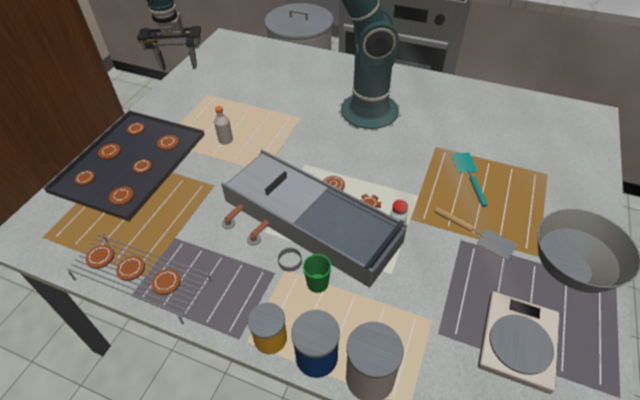

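The scene view shows the grey box running diagonally, with the lip at (275,183) on the cover and the dark stop at (385,255). The networks agree: box yaw is about -0.25, and the lip is at box y of about -122. The arm starts clear, at upper left.

```bash
cat >> h.py <<'E'
yaw=-0.25; O=np.array([559.5,1.,0])
def W(x,y,z): c,s=np.cos(yaw),np.sin(yaw); return (O+[c*x-s*y,s*x+c*y,z]).tolist()
def B(p): c,s=np.cos(yaw),np.sin(yaw); d=np.array(p)-O; return np.round([c*d[0]+s*d[1],-s*d[0]+c*d[1],d[2]],1)
def rot(a): # a = heading of tool x relative to box x
    h=(a+yaw)/2; return (np.pi*np.array([np.cos(h),np.sin(h),0])).tolist()
def st():
    s=robot.observe(); print(round(s['t'],2),B(s['tcp_pos']),np.round(s['contact_force'],1)); return s
E
python3 - <<'E'
from h import *
grip(0.0)
robot.servo_line(W(0,-190,220),feed=300,rotation=rot(np.pi/2))
pic('wrist','w1.png')
for n in ['cover_lip','cover','parking_stop','box']: print(n,[(c,p,B(p)) for c,p in pin(n,'wrist')])
st(); print(np.round(robot.observe()['joints'],2))
E
```

```text
cover_lip [(0.72, array([ 528.7, -123.4,   86.4]), array([   0.9, -128.2,   86.4])), (0.66, array([4.046e+02, 1.470e+01, 4.000e-01]), array([-153.5,  -25. ,    0.4]))]
cover [(0.63, array([ 533.1, -123.6,   66.4]), array([   5.2, -127.3,   66.4]))]
parking_stop []
box []
4.51 [-1.000e-01 -1.908e+02  2.200e+02] [-0.1  0.7 -0.1]
[ 0.59  0.32 -0.37  1.84  0.13  1.01 -0.09]
```

View pics/w1.png

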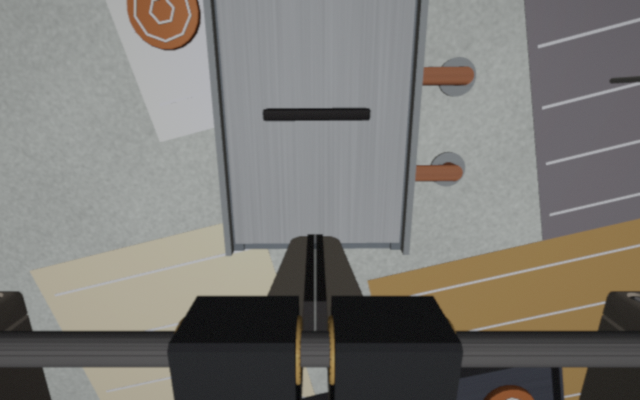

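The wrist view shows the lip level at (317,113) and the box aligned with the picture, with the fingertips at (315,240) centred on it. Next I descend behind the lip and push.

```bash
python3 - <<'E'
from h import *
robot.servo_line(W(0,-165,150),feed=250)
robot.servo_line(W(0,-165,82),feed=100); st()
robot.servo_line(W(0,-120,82),feed=80); st()
robot.servo_line(W(0,75,82),feed=90); s=st()
y=75
while y<108:
    y+=3; robot.servo_line(W(0,y,82),feed=40); s=st()
    if np.linalg.norm(s['contact_force'])>22: break
pic('side','s2.png')
for c in ['side']: print(pin('cover',c), [B(p) for _,p in pin('cover_lip',c)])
E
```

```text
5.79 [   0.6 -165.    82.5] [0.  1.5 0.4]
6.51 [-1.000e-01 -1.193e+02  8.190e+01] [ 0.3  0.5 -0.6]
8.82 [ 0.  74.8 82.1] [-1.4 -0.9  0.3]
9.07 [ 0.2 78.2 82.1] [-0.6 -2.2  0.2]
9.32 [ 0.2 81.4 82.1] [-0.5 -1.   1. ]
9.57 [ 0.2 84.4 82.1] [-1.1 -2.1  1.1]
9.82 [ 0.1 87.3 82.1] [-1.1 -3.1  0.4]
10.07 [ 0.  90.3 82. ] [-0.6 -2.7  1.5]
10.32 [ 0.  93.3 82. ] [-0.4 -1.5  0.7]
10.57 [ 0.3 94.3 82. ] [-1.5 -5.   3.4]
10.82 [ 0.7 94.6 82. ] [ -3.6 -10.9   6.1]
11.07 [ 1.5 95.2 82. ] [ -3.2 -14.9   7.1]
11.32 [ 1.8 95.4 82. ] [ -4.2 -20.3  10.6]
[(0.68, array([589.8, 108.7,  69.1])), (0.54, array([561.3,  -1.2,   2.3]))] [array([  2.7, 114.2,  87.5]), array([-109.1, -464.5,   -0.5])]
```

View pics/s2.png

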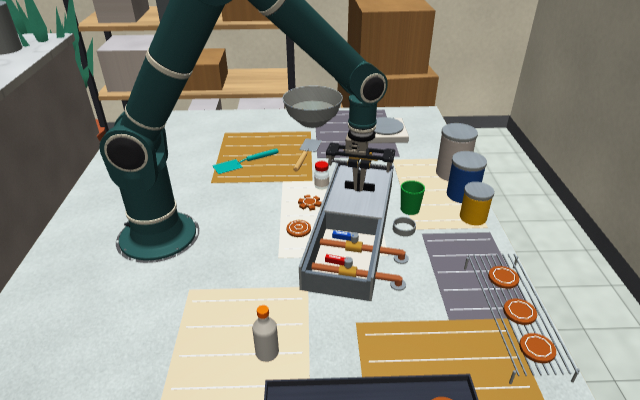

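The side view shows the cover against the stop, at (360,170). The red handle is at (335,259), in the near place (box y -190), and the blue one is at (343,235). I back off, rise, and look from above.

```bash
python3 - <<'E'
from h import *
robot.servo_line(W(0,75,82),feed=100)
robot.servo_line(W(0,70,170),feed=200)
robot.servo_line(W(-20,-262,215),feed=300)
robot.hold(.2)
pic('wrist','w3.png')
for n in ['red_pivot','red_tip','blue_tip','blue_pivot']: print(n,[(c,B(p)) for c,p in pin(n,'wrist')])
viewer.read_camera('side')
for n in ['red_pivot','red_tip','blue_tip','blue_pivot','cover']: print(n,[(c,B(p)) for c,p in pin(n,'side')])
st()
E
```

```text
red_pivot [(0.57, array([  21.8, -194.2,   63.8]))]
red_tip [(0.94, array([ -33.6, -193.3,   62.1]))]
blue_tip []
blue_pivot []
red_pivot [(0.66, array([  22.8, -189.2,   59.8]))]
red_tip [(0.47, array([ -38.5, -188.7,   59.1]))]
blue_tip [(0.6, array([ 17.6, -89.7,  64.8])), (0.58, array([-39.2, -91.9,  64.8]))]
blue_pivot []
cover [(0.77, array([  1.5, 115.4,  71.9]))]
14.53 [ -20.  -262.1  215. ] [ 0.2 -0.   0.1]
```

View pics/w3.png

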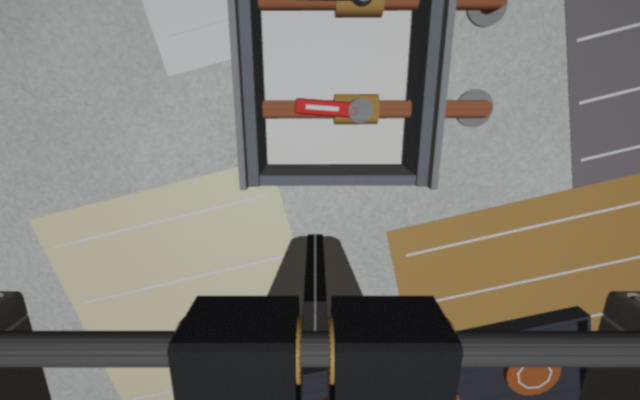

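The wrist view shows the red pivot at (361,110) and tip at (297,106), an opening of about 0.05 rad, with clear floor towards the near wall (row 165). I descend there and sweep the fingers round with the handle.

```bash
python3 - <<'E'
from h import *
P=np.array([21,-191.]); r=40; z=48
def tgt(f,d=0): 
    c=P+r*np.array([-np.cos(f),np.sin(f)])-(17+d)*np.array([np.sin(f),np.cos(f)]); return W(c[0],c[1],z),rot(np.pi/2-f)
p,R=tgt(0,14)
robot.servo_line(p[:2]+[120],feed=250)
robot.servo_line(p,feed=60); s=st()
if np.linalg.norm(s['contact_force'])<6:
    f=0
    while f<1.72:
        f+=0.1 if f<1.45 else 0.03
        p,R=tgt(f,max(0,14-f*60)); robot.servo_line(p,feed=35,rotation=R); s=robot.observe()
        F=s['contact_force']; print(round(f,2),round(s['t'],1),np.round(F,1))
        if np.linalg.norm(F)>(16 if f<1.45 else 14): break
    robot.hold(.2)
pic('side','s4.png')
for n in ['red_pivot','red_tip']: print(n,[(c,B(p)) for c,p in pin(n,'side')])
st()
E
```

```text
16.44 [ -18.7 -222.    48.4] [-0.  -0.2  0.5]
0.1 16.9 [ 0.6 -0.5 -0.1]
0.2 17.3 [-1.   0.1  0.7]
0.3 17.7 [-2.6 -0.4  1. ]
0.4 17.9 [-2.5 -1.6  0.4]
0.5 18.2 [-2.5 -1.4 -0.2]
0.6 18.5 [-0.9 -0.5 -0.5]
0.7 18.8 [-1.7 -0.8 -1.9]
0.8 19.0 [-1.2 -1.2 -1.6]
0.9 19.3 [-2.1 -1.  -0.9]
1.0 19.6 [-2.1 -1.3 -0.4]
1.1 19.9 [-1.5  0.4 -0.8]
1.2 20.1 [-1.2  0.4 -1.1]
1.3 20.4 [-1.4 -1.2 -0.9]
1.4 20.7 [-1.5 -0.  -0.4]
1.5 21.0 [-1.6  0.7  0. ]
1.53 21.2 [-2.8  0.9  0.7]
1.56 21.5 [-3.2  1.5 -0.9]
1.59 21.7 [-3.5  0.8  1.5]
1.62 22.0 [-7.1  1.6  4.2]
1.65 22.2 [-8.9  1.7  6.7]
1.68 22.5 [-12.    2.7   8.2]
red_pivot [(0.68, array([  19.7, -189.3,   59.7])), (0.49, array([  0.7, 116. ,  86.8]))]
red_tip [(0.71, array([  20.3, -129.6,   61.8]))]
22.81 [   4.3 -149.6   47.5] [-11.7   2.7   9. ]
```

The handle is against its stop: the force rises past 1.59 rad, and the red tip is found at (20,-130). Next I back off, rise and check.

```bash
python3 - <<'E'
from h import *
robot.servo_line(W(-22,-152,48),feed=60)
robot.servo_line(W(-22,-152,160),feed=120)
robot.servo_line(W(-40,-300,260),feed=250,rotation=rot(np.pi/2)); robot.hold(.3)
a=pic('wrist','w5.png')
b=viewer.read_camera('side')
for n in ['red_pivot','red_tip','blue_tip','cover']: print(n,[(c,B(p)) for c,p in pin(n,'side')])
cv2.imwrite('pics/v5.png',np.vstack([cv2.resize(a,(400,250)),cv2.resize(b[120:320,240:480],(400,333))])[:,:,::-1]); st()
E
```

```text
red_pivot [(0.69, array([  15.5, -188.2,   59.4]))]
red_tip [(0.47, array([  20.4, -131. ,   59. ]))]
blue_tip [(0.61, array([-38.6, -94.6,  66.3]))]
cover [(0.57, array([  3.6, 113.3,  67.4])), (0.15, array([-150.4,  105.1,    2.5]))]
26.98 [ -40. -300.  260.] [ 1.1 -0.2 -0.1]
```

View pics/v5.png

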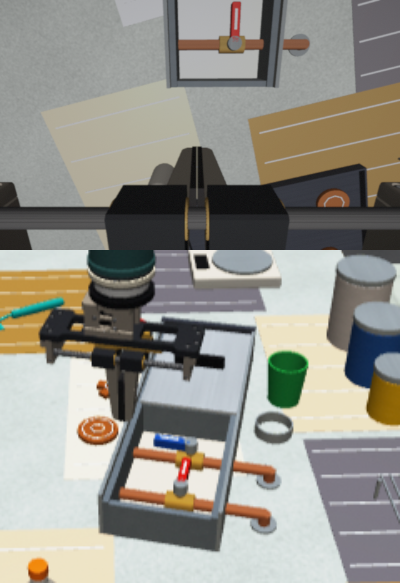

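The red handle stands crosswise to its pipe, at (236,20) in the wrist view (top) and (184,470) in the side view. Blue still lies along its pipe at (170,440), the cover is at the stop, and the gripper is clear.

```bash
python3 -c "
from h import *
print(robot.job_done())"
```

```text
the job is handed in; nothing more can be done
None
```

I handed the job in at about 27 s: the last pictures show the cover fully open against its stop, the red handle shut crosswise to its pipe, the blue handle in place, nothing visibly disturbed, and the arm clear; no verdict came back.

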